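Strip the roller press for washing

ROBOT

A 6-joint arm with a two-finger parallel gripper is mounted at the origin on a cart in front of the work surface, level with it; the furniture and walls round the work are solid. World frame = base frame: x ahead of the robot, y to its left, z up, the work surface at z = 0. Lengths are in m, angles in rad, forces in N, time in s.
With the tool pointing down it reaches from about 0.425 to 0.95 m from the base axis. Payload 3.5 kg.
Tool frame: the origin (TCP) lies between the finger pads; the fingertips stand 22 mm ahead of it and the grasp point (between the pads) lies 3 mm ahead of it (ctrl.nose_length is the z of the fingertips in the tool frame, in m); z points along the fingers, y is the line along which they close (so a half turn about z gives the same grasp; the last joint's range is limited). The gripper opens to 85 mm and grips with 20 to 120 N. Pads are 22 mm wide; open, the fingers measure 114 mm over their backs; the gripper's body (76 mm by 85 mm) begins 54 mm behind the grasp point. The pads swing forward as they close: fully open they stand 13 mm farther back than shut.
Start: joints at [1.067, 0.286, 1.577, -0, 1.279, -0.15], TCP at [0.234, 0.633, 0.253] pointing down, gripper open.
Joint ranges: [-2.77, 2.77], [-0.9, 2.22], [0.21, 2.48], [-1.53, 4.67], [0.24, 2.81], [-2.84, 2.84]. Speed limits (rad/s): [2.79, 2.79, 3.14, 3.14, 3.14, 3.14].

INTERFACE

Orientations are given as a unit quaternion [x, y, z, w].
In Python, from plant import ctrl gives the robot as it stands. The module is installed in compiled form; this text tells all that it offers.
- The arm moves only by the tool send_rows, never from a script. Its argument "rows" is text: rows parted by semicolons, each of 7 numbers parted by spaces: the turn, a rotation vector about the tool's x, y, z in degrees, then the shift along the tool's x, y, z in mm, then the opening, from -1 (shut) to 1 (fully open). A call has 1 to 8 rows; each row is the pose to reach, as a shift and turn from the pose commanded when the call began, along the tool's axes at that moment; what a row does not reach only later rows make up. A row lasts 1/8 s, in which the tool goes at most 62.5 mm and 10.7 degrees, less where a joint would pass 70% of its speed; a pose out of reach is approached as far as the arm can. A call with a gripper value outside its range is refused whole. The fingers move at their own pace and stop on an object; "grip_force" is the grip in N (left out, the last holds). Time passes only in rows, so rows that repeat a pose let the fingers close. It gives the time, the measured TCP pose, the force, the opening and the grip force at its end, in the units of the state.
- ctrl.get_state(): the state, without advancing time (a new reading comes with each control period).
- ctrl.read_camera(name): name is "scene" or "top" or "wrist"; returns a dict with "color" (480x640x3 uint8, red, green, blue), "fx", "fy", "cx", "cy" (pixels), "extrinsics" (4x4, takes a point from world to camera coordinates). Camera axes: x right, y down, z forward; pixel columns grow to the right and rows downward; lengths in m; the calibration is good to about 2 mm. A picture is of the moment at which its call begins. There is no depth.
- ctrl.sign_off(): hands the job in; it is judged then, once.
Trained networks look in a picture, given as the dict that the camera call returned (one of the last four; its "shot" number tells which), for a name from the list of things; names that differ only in an ending like _2 or _b are one class to them, and where a whole thing is asked for, a point or a joint stands for the part that bears it (a point fixed in the world has none). Each returns a list of dicts, best first, with "p" (0 to 1); they miss things now and then, are a little off and sometimes report something else, mostly with a low value. They report only what shows in the picture. A call takes as long as a camera call.
- ctrl.look_for(picture, target): "position" ([x, y, z] in m, in the coordinates of the camera as it stood for that picture, good to about 4 mm: the middle of the surface that is visible of it).
The state is a dict: "time": time; "qpos": joint angles; "dq": joint speeds; "joint_efforts": joint torques, N m; "eef_pos": TCP position; "tcp_rot": TCP orientation; "contact_force": force on the tool from outside, world axes, zero at the start; "wrist_torque": the same for the moment, N m; "opening": opening from 0.0 (shut) to 1.0 (fully open); "finger_force": force on a finger pad.
Only numpy, scipy, OpenCV 4.12 (cv2) and the standard library are available. Lean on these libraries where they do the work, as an engineer would, in place of code of your own. Each camera call takes 0.05 s, during which the arm holds its last target. There are 200 camera calls.

TASK

Strip the small hand roller press for washing. First lift off the keeper bar and stand it right way up, flat on the floor of the shallow parts tray; then set the slim patterned roller in the low rest with the wide slots, and last the fat rubber roller in the tall rest with the narrow slots, each with both axle ends fully down in the slots. Leave the printing block, glue pot and tape roll where they stand.

Things in the scene. Friction and masses are not known exactly. Their poses are not given: they have to be found in the camera images.
- press: Green roller press, fixed. Base 120 x 170 x 12; two cheeks 44 (x) x 12, inner faces at y = +-60, tops at z = 102, each with a slot open at the top, 21 wide down to z = 68, then 14.5 wide down to z = 36. In it: fat roller (axis at z = 42), slim roller on it (axis at z = 85), keeper bar on the cheeks (origin at z = 94). Origin: centre of the underside; y along the rollers, z up.
- keeper: Keeper bar, aluminium, 56 (x) x 156 (y) x 42 high, 0.15 to 0.3 kg. Grip the middle of its beam, 18 wide (x), z = 18 to 42. A cap 56 x 24 under each end has 8 mm lips round the cheek top (1.5 mm play): lift straight up. Thumb screws, 16 dia, stand on top at y = +-66. Origin: centre of its underside (lip edges), z up, y along the bar.
- slim_roller: Slim pattern roller, pale wood with raised dark motifs: body 34 dia x 110 long, steel axle 18 dia, 160 long overall, 0.2 to 0.4 kg. Lies on the fat roller in the press under the keeper bar, axle ends in the slots: lift straight up until its axle is above the cheeks. Origin: middle of its axis; its y is the axis (it may be turned about it, so x and z point anywhere).
- fat_roller: Fat black rubber roller: body 52 dia x 110 long, steel axle 12 dia, 160 long overall, 0.3 to 0.6 kg. Lowest in the press: lift straight up until its axle is above the cheeks. Origin: middle of its axis; its y is the axis (it may be turned about it).
- low_rest: Low plywood rest for the slim roller, fixed: narrow base 64 (x) x 160 x 8, two cheeks 12 thick with inner faces at y = +-60, each with an open slot 20.5 wide between two rounded ears (ears 16 wide, tops at z = 54). Slot bottom at z = 25: a bottomed 18 mm axle has its axis at z = 34. Origin: centre of its underside, y along the roller to be laid in, z up.
- tall_rest: Tall plywood rest for the fat roller, fixed: broad base 100 (x) x 160 x 8, two cheeks 12 thick with inner faces at y = +-60, each with an open slot 14.5 wide between two rounded ears (ears 16 wide, tops at z = 90). Slot bottom at z = 64: a bottomed 12 mm axle has its axis at z = 70. Origin: centre of its underside, y along the roller to be laid in, z up.
- parts_tray: Shallow steel parts tray, fixed, 108 (x) x 192 (y) outside, walls 3 thick and 13 high, floor 3 thick. The keeper bar lies in it lengthwise, along y, either way round. Origin: centre of its underside.
- print_block: Bystander: wooden hand printing block, 48 x 62 x 43, loose. Origin: centre of its underside. Leave it.
- glue_pot: Bystander: white glue pot, 52 dia x 51 high, loose. Origin: centre of its underside. Leave it.
- tape_roll: Bystander: roll of masking tape, 108 dia x 26 high, lying flat, loose. Origin: centre of its underside. Leave it.

How it is judged:
By the outcome, as a careful person would: the job done as asked, in the order asked, and still so for the second after the job is handed in, with the robot touching nothing.
It also fails if it takes over 96 s, if anything falls off the work surface, if the arm or the gripper's body presses on something with over 40 N, if the wrist force passes 120 N, or if a joint passes its speed limit or range.

## Working session

There is one attempt and no reset: what is moved stays moved. The work goes in short steps, Python scripts to look and compute and a tool call to move; the robot and the scene stay as the last step left them, time stands still between calls to the robot, and variables do not carry over. Pictures are saved under pics/ and viewed, at most 14 in all, crops included, and the job is handed in when it is done.

Besides the shell and the picture viewer there is one more tool, called after "Request:" by a JSON object that holds its "fn" and its "kwargs". send_rows: Moves the arm, as the interface text tells. Its arguments: {"type":"object","properties":{"rows":{"type":"string"},"grip_force":{"type":"number"}},"required":["rows"]}

```bash
mkdir -p pics; cat > h.py <<'E'
import numpy as np, cv2
from plant import ctrl
from scipy.spatial.transform import Rotation as R
def shot(n,name=None):
    p=ctrl.read_camera(n)
    if name: cv2.imwrite('pics/'+name,p['color'][:,:,::-1])
    return p
def toworld(p,c):
    E=np.array(p['extrinsics']); return E[:3,:3].T@(np.array(c)-E[:3,3])
def ray(p,u,v,z):
    E=np.array(p['extrinsics']); d=E[:3,:3].T@np.array([(u-p['cx'])/p['fx'],(v-p['cy'])/p['fy'],1]); o=-E[:3,:3].T@E[:3,3]
    return o+d*(z-o[2])/d[2]
def proj(p,X):
    E=np.array(p['extrinsics']); c=E[:3,:3]@np.array(X)+E[:3,3]
    return np.array([p['fx']*c[0]/c[2]+p['cx'],p['fy']*c[1]/c[2]+p['cy']])
E
python3 - <<'E'
from h import *
np.set_printoptions(precision=3,suppress=True)
print(ctrl.get_state())
for n in ['top','scene']:
    p=shot(n,n+'0.png')
    print(n,-p['extrinsics'][:3,:3].T@p['extrinsics'][:3,3])
    for t in "press keeper slim_roller fat_roller low_rest tall_rest parts_tray print_block glue_pot tape_roll".split():
        print(t,[(round(d['p'],2),toworld(p,d['position'])) for d in ctrl.look_for(p,t)[:2]])
E
```

```text
{'time': 0.0, 'qpos': array([ 1.067,  0.287,  1.578,  0.   ,  1.279, -0.15 ]), 'dq': array([-0.   ,  0.001,  0.   , -0.001, -0.   , -0.001]), 'joint_efforts': array([  0.001, -40.598, -29.262,  -0.   ,   0.006,  -0.   ]), 'eef_pos': array([0.234, 0.633, 0.252]), 'tcp_rot': array([ 0.176,  0.984, -0.001, -0.   ]), 'contact_force': array([-0.066,  0.349,  0.492]), 'wrist_torque': array([ 0.059,  0.041, -0.015]), 'finger_force': 0.0, 'opening': 0.9989302202916323}
top [0.412 0.033 0.998]
press [(0.91, array([0.627, 0.057, 0.008]))]
keeper [(0.76, array([0.659, 0.056, 0.133])), (0.68, array([ 0.601, -0.155,  0.024]))]
slim_roller [(0.77, array([0.648, 0.063, 0.093]))]
fat_roller [(0.97, array([0.641, 0.059, 0.056]))]
low_rest [(0.91, array([0.46 , 0.356, 0.003]))]
tall_rest [(0.91, array([ 0.468, -0.282,  0.009])), (0.19, array([0.438, 0.034, 0.003]))]
parts_tray [(0.94, array([0.439, 0.035, 0.003])), (0.3, array([0.462, 0.358, 0.006]))]
print_block [(0.64, array([0.586, 0.28 , 0.026]))]
glue_pot [(0.84, array([0.67 , 0.31 , 0.033]))]
tape_roll [(0.96, array([ 0.6  , -0.155,  0.029])), (0.63, array([0.644, 0.057, 0.061]))]
scene [-0.174 -0.492  0.841]
press [(0.81, array([0.631, 0.026, 0.016]))]
keeper [(0.65, array([0.645, 0.034, 0.123]))]
slim_roller [(0.76, array([0.653, 0.056, 0.097])), (0.71, array([0.441, 0.031, 0.002]))]
fat_roller [(0.71, array([0.646, 0.059, 0.096])), (0.62, array([0.639, 0.058, 0.057]))]
low_rest [(0.6, array([0.453, 0.358, 0.009]))]
tall_rest [(0.63, array([ 0.464, -0.279,  0.013]))]
parts_tray [(0.81, array([ 0.442,  0.034, -0.001])), (0.71, array([ 0.593, -0.152,  0.023]))]
print_block [(0.62, array([0.58 , 0.279, 0.029]))]
glue_pot [(0.73, array([0.662, 0.308, 0.037]))]
tape_roll [(0.57, array([ 0.593, -0.153,  0.019]))]
```

View pics/top0.png

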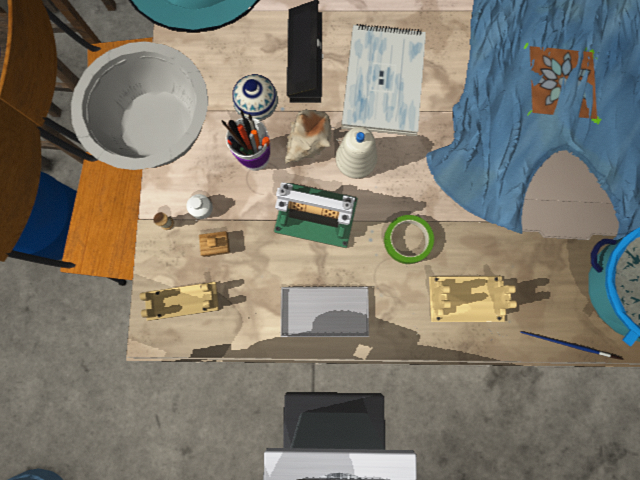

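View pics/scene0.png

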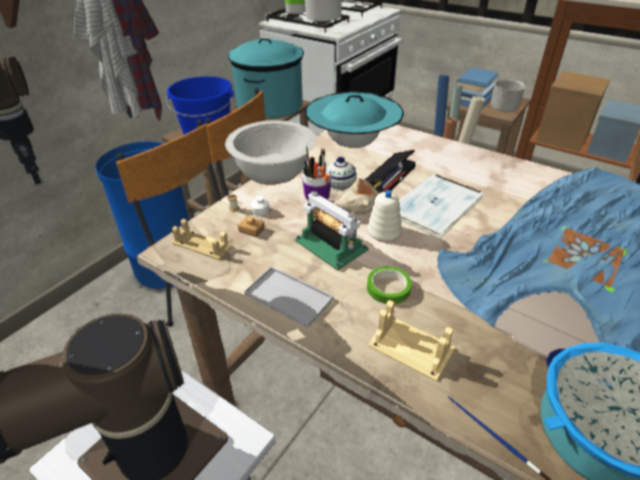

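Top view: press at about (316,213), yawed about -14° (screws at (288,188) and (349,203)). Low rest at (180,300), tray at (325,311), tall rest at (472,298). I'll look closer with the wrist camera along the way.

```bash
cat >> h.py <<'E'
np.set_printoptions(precision=4,suppress=True)
def go(x,y,z,yaw,s=None):
    "row numbers to TCP target, tool down, tool y at yaw deg"
    s=s or ctrl.get_state(); T=R.from_quat(s['tcp_rot'])
    a=np.radians(yaw); t=np.array([np.cos(a),np.sin(a),0]); Zt=np.array([0,0,-1.]); X=np.cross(t,Zt)
    Q=R.from_matrix(np.c_[X,t,Zt])
    print('rot',(T.inv()*Q).as_rotvec(degrees=True).round(2),'mm',(T.inv().apply(np.array([x,y,z])-s['eef_pos'])*1e3).round(1))
E
python3 - <<'E'
from h import *
s=ctrl.get_state(); p=ctrl.read_camera('wrist'); E=p['extrinsics']
T=R.from_quat(s['tcp_rot'])
print('cam in tool',T.inv().apply(-E[:3,:3].T@E[:3,3]-s['eef_pos']), T.inv().as_matrix()@E[:3,:3].T, p['fx'],ctrl.nose_length)
go(.43,.36,.3,9)
E
```

```text
cam in tool [ 0.0741  0.0012 -0.1219] [[-0.0004 -0.9579 -0.2871]
 [ 1.     -0.0004 -0.0001]
 [-0.     -0.2871  0.9579]] 413.3237861800129 0.022
rot [ 0.   -0.   60.73] mm [-278.7 -188.3  -46.7]
```

```bash
python3 - <<'E'
from h import *
go(.455,.40,.26,9)
E
```

```text
rot [ 0.   -0.   60.73] mm [-288.2 -142.1   -6.7]
```

Request:
{"fn": "send_rows", "kwargs": {"rows": "0 0 60.7 -288 -142 -7 1;0 0 60.7 -288 -142 -7 1;0 0 60.7 -288 -142 -7 1;0 0 60.7 -288 -142 -7 1;0 0 60.7 -288 -142 -7 1;0 0 60.7 -288 -142 -7 1;0 0 60.7 -288 -142 -7 1;0 0 60.7 -288 -142 -7 1"}}

```text
time: 2.15
eef_pos: [0.4543, 0.4007, 0.2603]
tcp_rot: [0.648, 0.761, 0.0, -0.0]
contact_force: [-0.3, 0.1, 0.5]
opening: 1.0
finger_force: 0.0
```

```bash
python3 - <<'E'
from h import *
s=ctrl.get_state();print(s['eef_pos'],s['dq'])
p=shot('wrist','w_low.png')
for d in ctrl.look_for(p,'low_rest'): print(d['p'],toworld(p,d['position']))
np.savez('w_low.npz',**{k:p[k] for k in ['fx','fy','cx','cy','extrinsics']})
go(.62,.11,.36,-14)
E
```

```text
[0.4543 0.4007 0.2603] [0.0138 0.0017 0.0002 0.0012 0.0007 0.0047]
0.92 [0.4628 0.3604 0.0094]
rot [-0.01 -0.   23.18] mm [-313.8  117.4  -99.7]
```

View pics/w_low.png

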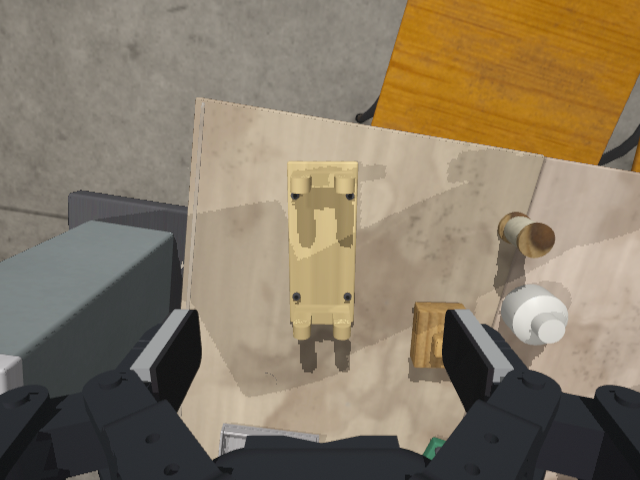

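Low rest: ears at about (300,181), (345,181), (302,326) and (341,326), base screws at (295,197), (350,197), (297,297) and (347,297). It's almost aligned with the image.

```bash
python3 - <<'E'
from h import *
p=dict(np.load('w_low.npz')); im=cv2.imread('pics/w_low.png'); g=im.max(2)
W=[]
for u,v in [(295,197),(350,197),(297,297),(347,297)]:
    c=g[v-6:v+7,u-6:u+7].astype(float); w=np.clip(100-c,0,None); yy,xx=np.mgrid[-6:7,-6:7]
    uv=(u+(w*xx).sum()/w.sum(),v+(w*yy).sum()/w.sum()); W.append(ray(p,*uv,.009)); print(uv,W[-1])
W=np.array(W);print(W.mean(0)); 
for a,b in [(2,0),(3,1)]:
    d=W[a]-W[b]; print(np.linalg.norm(d),np.degrees(np.arctan2(d[0],-d[1])))
for u,v in [(289,162),(357,162)]: print(ray(p,u,v,.008))
cv2.imwrite('pics/c1.png',cv2.resize(im[150:350,265:385],None,fx=3,fy=3,interpolation=cv2.INTER_CUBIC))
E
```

```text
(np.float64(295.02876376988985), np.float64(195.71970624235007)) [0.4294 0.3999 0.009 ]
(np.float64(349.4208428246014), np.float64(196.06662870159454)) [0.4785 0.4075 0.009 ]
(np.float64(295.9815668202765), np.float64(296.46675444371294)) [0.4445 0.3005 0.009 ]
(np.float64(347.0740233036326), np.float64(296.6298834818369)) [0.4941 0.3084 0.009 ]
[0.4616 0.3541 0.009 ]
0.10050744114159146 8.634067984288615
0.10033255299153271 8.949408196205006
[0.4197 0.4291 0.008 ]
[0.4798 0.4388 0.008 ]
```

Request:
{"fn": "send_rows", "kwargs": {"rows": "0 0 23.2 -314 117 -100 1;0 0 23.2 -314 117 -100 1;0 0 23.2 -314 117 -100 1;0 0 23.2 -314 117 -100 1;0 0 23.2 -314 117 -100 1;0 0 23.2 -314 117 -100 1;0 0 23.2 -314 117 -100 1;0 0 23.2 -314 117 -100 1"}}

```text
time: 3.25
eef_pos: [0.619, 0.1097, 0.3597]
tcp_rot: [0.788, 0.615, -0.0, -0.001]
contact_force: [-0.1, 0.4, 1.5]
opening: 0.998
finger_force: 0.0
```

```bash
python3 - <<'E'
from h import *
s=ctrl.get_state();print(s['eef_pos'],s['dq'])
p=shot('wrist','w_press.png')
for t in ['press','keeper','slim_roller']:
  for d in ctrl.look_for(p,t)[:1]: print(t,d['p'],toworld(p,d['position']))
np.savez('w_press.npz',**{k:p[k] for k in ['fx','fy','cx','cy','extrinsics']})
E
```

```text
[0.619  0.1097 0.3597] [ 0.0165 -0.0042  0.0115 -0.0036 -0.0022  0.0006]
press 0.9 [0.6345 0.0688 0.0124]
keeper 0.78 [0.6604 0.0698 0.1345]
slim_roller 0.79 [0.6503 0.0628 0.0951]
```

View pics/w_press.png

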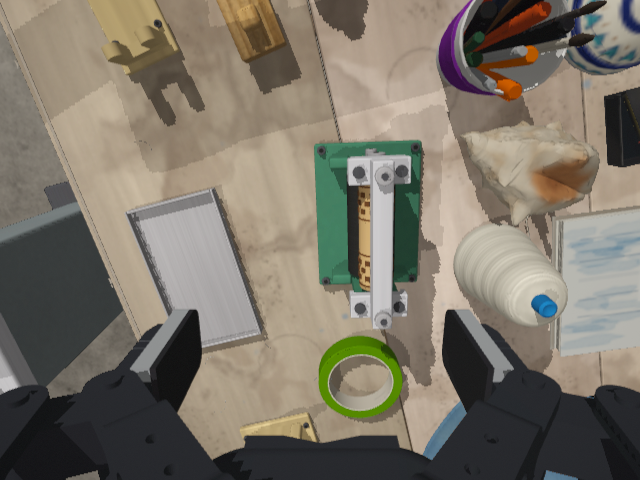

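Wrist view of the press: base corners at (317,141), (423,140), (419,283) and (319,282). Cap bolts at (358,173), (402,171), (361,308) and (400,307), thumb screws at (385,175) and (382,320). Tray corners are around (127,212), (214,188) and (262,335).

```bash
python3 - <<'E'
from h import *
p=dict(np.load('w_press.npz')); im=cv2.imread('pics/w_press.png'); g=im.max(2)
def dark(pts,z,th,r=7):
    W=[]
    for u,v in pts:
        c=g[v-r:v+r+1,u-r:u+r+1].astype(float); w=np.clip(th-c,0,None); yy,xx=np.mgrid[-r:r+1,-r:r+1]
        W.append(ray(p,u+(w*xx).sum()/w.sum(),v+(w*yy).sum()/w.sum(),z))
    W=np.array(W);print(W.mean(0))
    for a,b in [(2,0),(3,1),(1,0),(3,2)]:
        d=W[a]-W[b]; print(np.linalg.norm(d),np.degrees(np.arctan2(d[0],-d[1])))
dark([(358,173),(402,171),(361,308),(400,307)],.112,120)
dark([(358,173),(402,171),(361,308),(400,307)],.114,120)
W=np.array([ray(p,u,v,.012) for u,v in [(317,141),(423,140),(319,282),(419,283)]]);print(W,W.mean(0))
for a,b in [(2,0),(3,1),(1,0)]:
        d=W[a]-W[b]; print(np.linalg.norm(d),np.degrees(np.arctan2(d[0],-d[1])))
cv2.imwrite('pics/c2.png',cv2.resize(im[125:345,290:450],None,fx=3.5,fy=2.7,interpolation=cv2.INTER_CUBIC))
cv2.imwrite('pics/c2.png',cv2.resize(im[125:345,100:450],(800,503),interpolation=cv2.INTER_CUBIC))
E
```

```text
[0.6601 0.0568 0.112 ]
0.13310711460989683 -12.057036503202584
0.13221458738796135 -12.293128380646946
0.03760706488656096 77.3887457608987
0.03706429412838218 78.76211335603944
[0.66   0.0575 0.114 ]
0.13238689421327535 -12.057036503202628
0.13149919630727588 -12.29312838064695
0.037403579330828225 77.38874576089869
0.036863745414694955 78.76211335603942
[[ 0.6237  0.1556  0.012 ]
 [ 0.7377  0.1281  0.012 ]
 [ 0.5845 -0.0084  0.012 ]
 [ 0.7031 -0.0394  0.012 ]] [0.6623 0.059  0.012 ]
0.16862170074902305 -13.443398957139458
0.17102396176963391 -11.686226682699328
0.11732315933544285 76.43929664886366
```

View pics/c2.png

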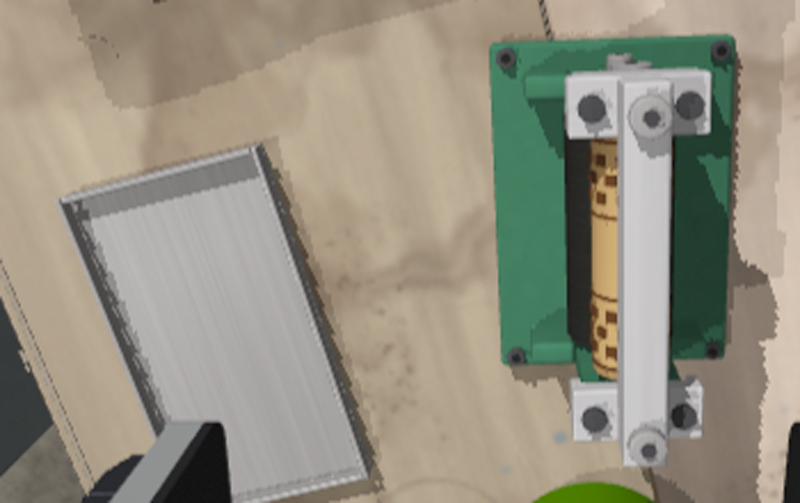

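```bash
python3 - <<'E'
from h import *
p=dict(np.load('w_press.npz'))
a,b,c=[ray(p,u,v,.013)[:2] for u,v in [(127.1,213.4),(213.7,188.9),(261,334)]]
print(a,b,c,np.linalg.norm(a-b),np.linalg.norm(b-c),(a+c)/2,np.degrees(np.arctan2((b-a)[1],(b-a)[0])),np.degrees(np.arctan2((c-b)[0],-(c-b)[1])))
go(.660,.0575,.129,-12.2)
E
```

```text
[0.3888 0.1298] [0.4959 0.1326] [ 0.4954 -0.0594] 0.10709742226627814 0.1920004986899341 [0.4421 0.0352] 1.5212303267238498 -0.15082935807049155
rot [-0.05  0.01 -1.84] mm [-40.8  52.8 230.8]
```

Request:
{"fn": "send_rows", "kwargs": {"rows": "0 0 -1.8 -41 53 60 0.2;0 0 -1.8 -41 53 110 0.2;0 0 -1.8 -41 53 160 0.2;0 0 -1.8 -41 53 200 0.2;0 0 -1.8 -41 53 220 0.2;0 0 -1.8 -41 53 231 0.2;0 0 -1.8 -41 53 231 0.2;0 0 -1.8 -41 53 231 0.2", "grip_force": 35}}

```text
time: 4.45
eef_pos: [0.6623, 0.0558, 0.1317]
tcp_rot: [0.779, 0.627, 0.001, 0.001]
contact_force: [-0.8, -0.4, 0.1]
opening: 0.596
finger_force: 0.0
```

```bash
python3 - <<'E'
from h import *
s=ctrl.get_state();print(s['eef_pos'])
p=shot('wrist','w_k.png')
go(.660,.0575,.129,-12.2)
E
```

```text
[0.6623 0.0558 0.1317]
rot [ 0.21 -0.03 -0.17] mm [ 1.2 -2.5  2.6]
```

View pics/w_k.png

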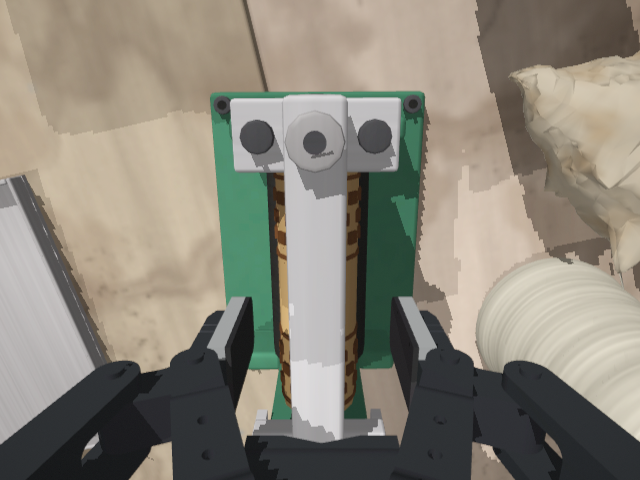

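Fingers straddle the beam, with pad mid at about u=321 and beam centre at about u=318, roughly 1 mm off while the arm is still settling. I'll let it settle before closing.

Request:
{"fn": "send_rows", "kwargs": {"rows": "0 0 0 0 0 0 0.2;0 0 0 0 0 0 0.2"}}

```text
time: 4.75
eef_pos: [0.6613, 0.0556, 0.1301]
tcp_rot: [0.779, 0.627, 0.0, 0.0]
contact_force: [0.3, -0.4, 0.0]
opening: 0.595
finger_force: 0.0
```

```bash
python3 - <<'E'
from h import *
s=ctrl.get_state();print(s['eef_pos'],s['dq'])
go(.660,.0575,.129,-12.2)
E
```

```text
[0.6613 0.0556 0.1301] [ 0.0005  0.0072  0.0068  0.0006 -0.001  -0.0014]
rot [ 0.06 -0.01 -0.18] mm [ 1.5 -1.6  1.1]
```

Request:
{"fn": "send_rows", "kwargs": {"rows": "0 0 0 1 -1.3 0 0.2;0 0 0 1 -1.3 0 -1;0 0 0 1 -1.3 0 -1;0 0 0 1 -1.3 0 -1;0 0 0 1 -1.3 0 -1;0 0 0 1 -1.3 0 -1;0 0 0 1 -1.3 0 -1"}}

```text
time: 5.62
eef_pos: [0.66, 0.057, 0.1294]
tcp_rot: [0.779, 0.627, 0.0, 0.0]
contact_force: [0.2, -0.2, 0.1]
opening: 0.207
finger_force: 35.4
```

Request:
{"fn": "send_rows", "kwargs": {"rows": "0 0 0 0 0 -10 -1;0 0 0 0 0 -25 -1;0 0 0 0 0 -50 -1;0 0 0 0 0 -75 -1;0 0 0 0 0 -75 -1"}}

```text
time: 6.25
eef_pos: [0.6614, 0.057, 0.2084]
tcp_rot: [0.779, 0.627, 0.002, 0.002]
contact_force: [0.0, 0.7, -1.6]
opening: 0.203
finger_force: 35.4
```

```bash
python3 - <<'E'
from h import *
s=ctrl.get_state();print(s['eef_pos'],s['contact_force'],s['opening'])
go(.442,.035,.16,0.4)
E
```

```text
[0.6614 0.057  0.2084] [ 0.0272  0.6953 -1.605 ] 0.20325078760373932
rot [  0.36  -0.02 -12.77] mm [ -68.6 -209.9   47. ]
```

Request:
{"fn": "send_rows", "kwargs": {"rows": "0 0 -3 -20 -50 0 -1;0 0 -8 -45 -105 5 -1;0 0 -12.8 -60 -160 20 -1;0 0 -12.8 -69 -210 47 -1;0 0 -12.8 -69 -210 90 -1;0 0 -12.8 -69 -210 120 -1;0 0 -12.8 -69 -210 140 -1;0 0 -12.8 -69 -210 140 -1"}}

```text
time: 7.25
eef_pos: [0.4376, 0.0349, 0.0622]
tcp_rot: [0.705, 0.71, -0.002, -0.002]
contact_force: [-0.5, 0.1, -2.0]
opening: 0.204
finger_force: 35.3
```

```bash
python3 - <<'E'
from h import *
s=ctrl.get_state();print(s['eef_pos'],s['contact_force'],s['opening'])
p=shot('top','t1.png'); cv2.imwrite('pics/t1c.png',cv2.resize(p['color'][170:350,240:400,::-1],None,fx=3,fy=3))
go(.442,.035,.042,0.4)
E
```

```text
[0.4376 0.0349 0.0622] [-0.5255  0.127  -1.9971] 0.2035718416231831
rot [-0.16 -0.03  0.03] mm [ 0.2  3.1 21.5]
```

View pics/t1c.png

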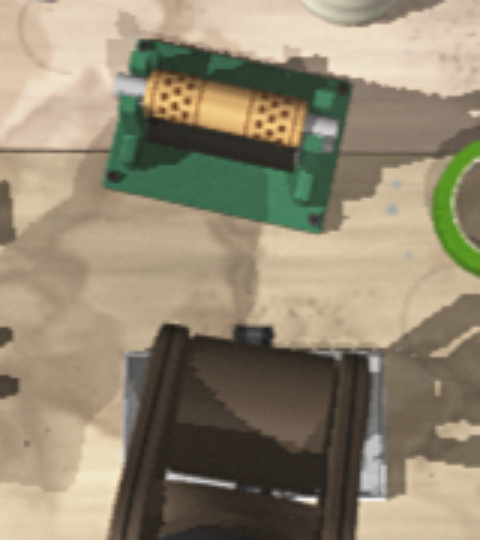

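The keeper is out and the rollers stayed in the press. Lowering into the tray.

Request:
{"fn": "send_rows", "kwargs": {"rows": "0 0 0 0 3 10 -1;0 0 0 0 3 17 -1;0 0 0 0 3 20 -1;0 0 0 0 3 22 -1;0 0 0 0 3 22 -1"}}

```text
time: 7.92
eef_pos: [0.443, 0.0346, 0.0423]
tcp_rot: [0.704, 0.71, -0.0, -0.0]
contact_force: [0.7, 0.4, -1.8]
opening: 0.204
finger_force: 35.3
```

Request:
{"fn": "send_rows", "kwargs": {"rows": "0 0 0 0 0 2 -1;0 0 0 0 0 4 -1;0 0 0 0 0 4.5 -1;0 0 0 0 0 4.5 -1"}}

```text
time: 8.43
eef_pos: [0.4432, 0.0346, 0.0383]
tcp_rot: [0.704, 0.71, 0.0, 0.0]
contact_force: [-1.6, -0.5, 5.2]
opening: 0.199
finger_force: 36.2
```

Request:
{"fn": "send_rows", "kwargs": {"rows": "0 0 0 0 0 0 -0.1;0 0 0 0 0 0 -0.1;0 0 0 0 0 0 -0.1;0 0 0 0 0 -20 -0.1;0 0 0 0 0 -60 0;0 0 0 0 0 -110 0.2;0 0 0 0 0 -160 0.2;0 0 0 0 0 -215 0.2"}}

```text
time: 9.43
eef_pos: [0.4424, 0.0347, 0.2539]
tcp_rot: [0.704, 0.71, -0.0, -0.0]
contact_force: [0.7, -0.2, -0.1]
opening: 0.595
finger_force: 0.0
```

```bash
python3 - <<'E'
from h import *
s=ctrl.get_state();print(s['eef_pos'],s['contact_force'],s['opening'])
p=shot('top');
for d in ctrl.look_for(p,'keeper')[:2]: print(d['p'],toworld(p,d['position']))
go(.645,.10,.255,-12.2)
E
```

```text
[0.4424 0.0347 0.2539] [ 0.6626 -0.1647 -0.0593] 0.5951192652698035
rot [ 0.83  0.04 12.64] mm [ 64.3 198.9   8.1]
```

Request:
{"fn": "send_rows", "kwargs": {"rows": "0 0 12.6 64 199 8 0.4;0 0 12.6 64 199 8 0.4;0 0 12.6 64 199 8 0.4;0 0 12.6 64 199 8 0.4;0 0 12.6 64 199 8 0.4;0 0 12.6 64 199 8 0.4"}}

```text
time: 10.28
eef_pos: [0.6406, 0.0999, 0.244]
tcp_rot: [0.778, 0.628, -0.001, -0.0]
contact_force: [-1.0, -0.1, -0.2]
opening: 0.697
finger_force: 0.0
```

```bash
python3 - <<'E'
from h import *
s=ctrl.get_state();print(s['eef_pos'])
p=shot('wrist','w_s.png')
np.savez('w_s.npz',**{k:p[k] for k in ['fx','fy','cx','cy','extrinsics']})
for t in ['slim_roller','keeper']:
  for d in ctrl.look_for(p,t)[:1]: print(t,d['p'],toworld(p,d['position']))
E
```

```text
[0.6406 0.0999 0.244 ]
slim_roller 0.76 [0.6657 0.068  0.0993]
keeper 0.78 [0.4507 0.0684 0.0404]
```

View pics/w_s.png

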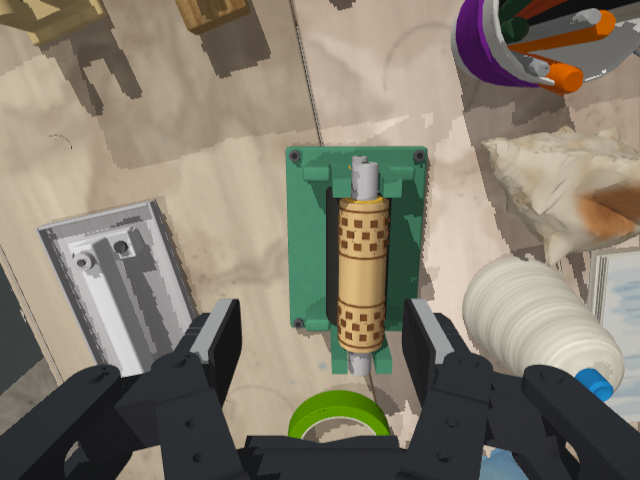

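Keeper lies upright in the tray, around (120,300). Slim roller body spans u 339–387 at v=270, with ends at about v=200 and 351, and the axle is on the same line.

```bash
python3 - <<'E'
from h import *
p=dict(np.load('w_s.npz'))
o=np.array([.661,.058]); a=np.radians(-12.2); ex=np.array([np.cos(a),np.sin(a)]); ey=np.array([-np.sin(a),np.cos(a)])
for n,u,v,z in [('top end',365,200,.102),('bot end',361,351,.102),('mid',363,270,.088),('axT',365.5,180,.088),('axB',362.5,364,.088),('mid2',363,230,.088),('b1',291,148,.012),('b2',427,147,.012),('b3',292,330,.012)]:
    w=ray(p,u,v,z)[:2]; print(n,w,(w-o)@ex*1e3,(w-o)@ey*1e3)
# base bolts
im=cv2.imread('pics/w_s.png').max(2)
for u,v in [(295,156),(420,155),(298,324)]:
    c=im[v-6:v+7,u-6:u+7].astype(float); w=np.clip(70-c,0,None); yy,xx=np.mgrid[-6:7,-6:7]
    q=ray(p,u+(w*xx).sum()/w.sum(),v+(w*yy).sum()/w.sum(),.013)[:2]; print('bolt',q,(q-o)@ex*1e3,(q-o)@ey*1e3)
s=ctrl.get_state(); print(s['eef_pos']); go(.661,.058,.092,-12.2)
E
```

```text
top end [0.6715 0.1148] -1.6901435129702964 57.69768564240779
bot end [0.6485 0.0057] -1.1888502489657333 -53.801199757636795
mid [0.6617 0.0616] -0.11514047592730615 3.7055755085682205
axT [0.6752 0.125 ] -0.321958962173843 68.52687147698278
axB [ 0.6471 -0.0147] 1.7642405490001007 -74.01525240983558
mid2 [0.6671 0.091 ] -0.9854915375447949 33.56035719216044
b1 [0.6241 0.1515] -55.81040831750812 83.62541048041358
b2 [0.7357 0.1283] 58.17362704622664 84.48933108728396
b3 [ 0.5854 -0.0151] -58.477249961898636 -87.43917343377655
bolt [0.6253 0.145 ] -53.29493386499064 77.44763240699446
bolt [0.728  0.1222] 51.94413472351514 76.94831725389554
bolt [ 0.5928 -0.0093] -52.47473604246857 -80.22342548390145
[0.6407 0.0998 0.2451]
rot [0.01 0.   0.  ] mm [-36.5  28.6 153.1]
```

```bash
python3 - <<'E'
from h import *
go(.6607,.0600,.091,-12.2)
E
```

```text
rot [0.01 0.   0.  ] mm [-34.6  27.9 154.1]
```

Request:
{"fn": "send_rows", "kwargs": {"rows": "0 0 0 -34 28 30 0.3;0 0 0 -34 28 70 0.3;0 0 0 -34 28 100 0.3;0 0 0 -34 28 110 0.3;0 0 0 -34 28 110 0.3;0 0 0 -34 28 110 0.3"}}

```text
time: 11.18
eef_pos: [0.6628, 0.061, 0.1371]
tcp_rot: [0.778, 0.628, 0.001, 0.001]
contact_force: [-0.7, -0.4, 0.1]
opening: 0.649
finger_force: 0.0
```

```bash
python3 - <<'E'
from h import *
s=ctrl.get_state();print(s['eef_pos'],s['dq'])
go(.6607,.0600,.0905,-12.2)
E
```

```text
[0.6628 0.061  0.1371] [ 0.0003 -0.0036 -0.0052  0.0028  0.0008 -0.001 ]
rot [ 0.2  -0.03  0.03] mm [-1.4 -2.  46.6]
```

Request:
{"fn": "send_rows", "kwargs": {"rows": "0 0 0 -1 -1.5 15 0.3;0 0 0 -1 -1.5 28 0.3;0 0 0 -1 -1.5 38 0.3;0 0 0 -1 -1.5 45 0.3;0 0 0 -1 -1.5 45 0.3;0 0 0 -1 -1.5 45 0.3", "grip_force": 60}}

```text
time: 11.92
eef_pos: [0.6604, 0.0603, 0.0902]
tcp_rot: [0.778, 0.628, 0.0, 0.0]
contact_force: [0.2, 0.8, 0.4]
opening: 0.649
finger_force: 0.0
```

```bash
python3 - <<'E'
from h import *
s=ctrl.get_state();print(s['eef_pos'],s['dq'])
go(.6607,.0600,.0905,-12.2)
E
```

```text
[0.6604 0.0603 0.0902] [ 0.0004 -0.0068 -0.0038  0.0015 -0.0015 -0.0002]
rot [ 0.04 -0.01  0.03] mm [-0.2  0.3 -0.3]
```

Request:
{"fn": "send_rows", "kwargs": {"rows": "0 0 0 0 0 0 -1;0 0 0 0 0 0 -1;0 0 0 0 0 0 -1;0 0 0 0 0 0 -1;0 0 0 0 0 0 -1"}}

```text
time: 12.55
eef_pos: [0.6607, 0.0602, 0.0908]
tcp_rot: [0.778, 0.628, 0.001, 0.001]
contact_force: [-0.2, 0.3, 6.0]
opening: 0.38
finger_force: 59.7
```

Request:
{"fn": "send_rows", "kwargs": {"rows": "0 0 0 0 0 -5 -1;0 0 0 0 0 -15 -1;0 0 0 0 0 -30 -1;0 0 0 0 0 -50 -1;0 0 0 0 0 -70 -1;0 0 0 0 0 -100 -1;0 0 0 0 0 -130 -1;0 0 0 0 0 -130 -1"}}

```text
time: 13.55
eef_pos: [0.6618, 0.0603, 0.2246]
tcp_rot: [0.778, 0.628, 0.003, 0.003]
contact_force: [0.4, 0.3, -3.2]
opening: 0.381
finger_force: 61.0
```

```bash
python3 - <<'E'
from h import *
s=ctrl.get_state();print(s['eef_pos'],s['contact_force'],s['wrist_torque'],s['opening'])
p=shot('wrist','w_s2.png')
np.savez('w_s2.npz',**{k:p[k] for k in ['fx','fy','cx','cy','extrinsics']})
go(.4616,.3541,.15,8.8)
E
```

```text
[0.6618 0.0603 0.2246] [ 0.4115  0.3478 -3.1738] [ 0.0172 -0.0349 -0.0053] 0.3807611339683575
rot [  0.19   0.   -20.97] mm [ 245.2 -256.7   71.1]
```

View pics/w_s2.png

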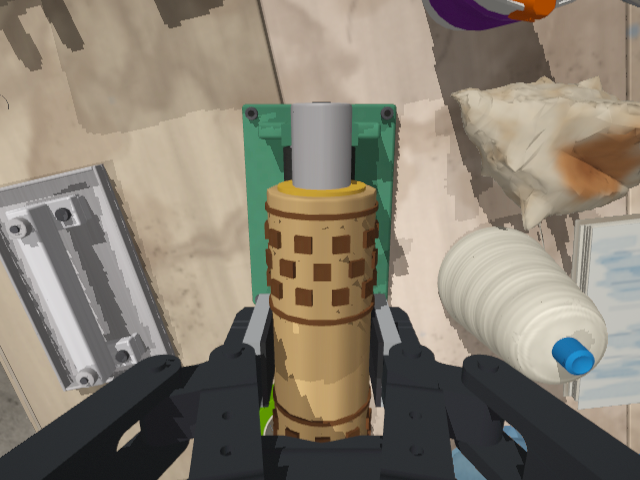

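Slim roller is held centred and aligned: axle u 292–352, axle end v≈103, body rim v≈195.

```bash
python3 - <<'E'
from h import *
p=dict(np.load('w_s2.npz')); s=ctrl.get_state(); T=R.from_quat(s['tcp_rot']); E=p['extrinsics']
o=T.inv().apply(-E[:3,:3].T@E[:3,3]-s['eef_pos'])
for h in (.003,.0058):
  for u,v,z,l in [(322,104,h-.009,80),(321,196,h-.017,55)]:
    d=T.inv().apply(E[:3,:3].T@np.array([(u-p['cx'])/p['fx'],(v-p['cy'])/p['fy'],1])); q=o+d*(z-o[2])/d[2]; print(h,q*1e3, 'L',q[0]*1e3-l)
E
```

```text
0.003 [77.5702  0.7866 -6.    ] L -2.4297883466082055
0.003 [ 53.6355   0.4854 -14.    ] L -1.3645013589090382
0.0058 [77.6305  0.7978 -3.2   ] L -2.3695410894393945
0.0058 [ 53.0949   0.4898 -11.2   ] L -1.90509626121559
```

Request:
{"fn": "send_rows", "kwargs": {"rows": "0 0 -10 55 -30 0 -1;0 0 -21 100 -70 0 -1;0 0 -21 140 -120 0 -1;0 0 -21 185 -170 10 -1;0 0 -21 215 -215 20 -1;0 0 -21 246.5 -258 50 -1;0 0 -21 246.5 -258 80 -1;0 0 -21 246.5 -258 80 -1"}}

```text
time: 14.6
eef_pos: [0.4561, 0.3545, 0.135]
tcp_rot: [0.65, 0.76, -0.005, -0.002]
contact_force: [-0.2, -0.8, -4.1]
opening: 0.379
finger_force: 60.8
```

Request:
{"fn": "send_rows", "kwargs": {"rows": "0 0 0 0 0 0 -1;0 0 0 0 0 0 -1"}}

```text
time: 14.85
eef_pos: [0.4613, 0.3555, 0.1415]
tcp_rot: [0.651, 0.759, 0.001, 0.001]
contact_force: [0.2, 0.3, -3.3]
opening: 0.374
finger_force: 60.8
```

```bash
python3 - <<'E'
from h import *
s=ctrl.get_state();print(s['eef_pos'],s['contact_force'],s['opening'],s['dq'])
p=shot('wrist','w_s3.png')
np.savez('w_s3.npz',**{k:p[k] for k in ['fx','fy','cx','cy','extrinsics']})
go(.4608,.3561,.10,8.8)
E
```

```text
[0.4613 0.3555 0.1415] [ 0.209   0.3073 -3.3469] 0.3737004196127401 [ 0.0011 -0.0039  0.001   0.0013  0.0005 -0.    ]
rot [ 0.15 -0.05 -0.04] mm [ 0.6 -0.5 41.4]
```

View pics/w_s3.png

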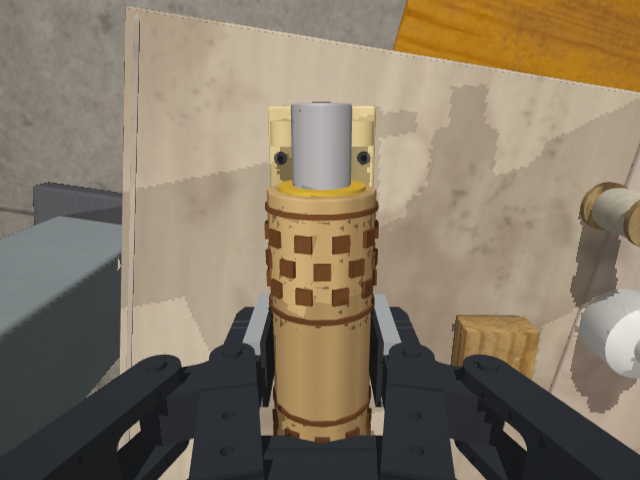

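Axle centre u=322, rest base 269–376 and bolts 280/364, so it's centred over the rest. Descending.

Request:
{"fn": "send_rows", "kwargs": {"rows": "0 0 0 0.5 0.2 20 -1;0 0 0 0.5 0.2 40 -1;0 0 0 0.5 0.2 60 -1;0 0 0 0.5 0.2 70 -1;0 0 0 0.5 0.2 78 -1;0 0 0 0.5 0.2 78 -1;0 0 0 0.5 0.2 78 -1"}}

```text
time: 15.78
eef_pos: [0.4605, 0.3565, 0.0625]
tcp_rot: [0.651, 0.759, 0.001, 0.0]
contact_force: [-0.3, 0.2, -4.0]
opening: 0.38
finger_force: 61.0
```

```bash
python3 - <<'E'
from h import *
s=ctrl.get_state();print(s['eef_pos'],s['contact_force'],s['wrist_torque'])
go(.4608,.3561,.04,8.8)
p=shot('wrist'); cv2.imwrite('pics/w_s4.png',p['color'][:330,150:490,::-1])
E
```

```text
[0.4605 0.3565 0.0625] [-0.293   0.2236 -4.0481] [ 0.0023 -0.0326  0.054 ]
rot [ 0.08 -0.03  0.03] mm [-0.5  0.2 22.5]
```

View pics/w_s4.png

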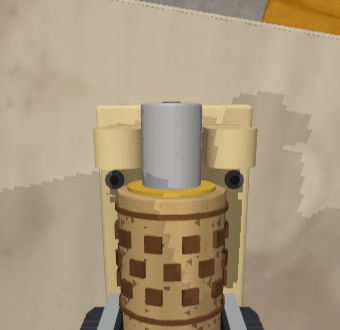

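The axle has entered between the ears with no contact force. Lowering to the bottom.

Request:
{"fn": "send_rows", "kwargs": {"rows": "0 0 0 0 0 8 -1;0 0 0 0 0 14 -1;0 0 0 0 0 19 -1;0 0 0 0 0 21 -1;0 0 0 0 0 22 -1;0 0 0 0 0 22 -1"}}

```text
time: 16.58
eef_pos: [0.4604, 0.3563, 0.04]
tcp_rot: [0.651, 0.759, 0.001, 0.0]
contact_force: [2.4, 0.1, -4.7]
opening: 0.374
finger_force: 61.2
```

Request:
{"fn": "send_rows", "kwargs": {"rows": "0 0 0 0 0 1 -1;0 0 0 0 0 2 -1;0 0 0 0 0 3 -1;0 0 0 0 0 3 -1"}}

```text
time: 17.08
eef_pos: [0.4605, 0.3564, 0.0397]
tcp_rot: [0.65, 0.76, -0.0, 0.0]
contact_force: [-2.8, -3.8, 12.4]
opening: 0.381
finger_force: 62.7
```

Bottomed at z=.0397, against the expected .0398. Release and retreat toward the press.

Request:
{"fn": "send_rows", "kwargs": {"rows": "0 0 0 0 0 -1 0.3;0 0 0 0 0 -1 0.3;0 0 0 0 0 -1 0.3;0 0 0 0 0 -20 0.3;0 0 0 0 0 -60 0.3;0 0 0 0 0 -110 0.5;0 0 0 0 0 -160 0.6;0 0 0 0 0 -200 0.6"}}

```text
time: 18.08
eef_pos: [0.4603, 0.3564, 0.2409]
tcp_rot: [0.651, 0.759, 0.002, 0.001]
contact_force: [0.6, 0.6, -0.6]
opening: 0.801
finger_force: 0.0
```

```bash
python3 - <<'E'
from h import *
s=ctrl.get_state();print(s['eef_pos'],s['contact_force'],s['opening'])
p=shot('wrist','w_s5.png')
cv2.imwrite('pics/w_s5.png',p['color'][50:400,200:450,::-1])
for d in ctrl.look_for(p,'slim_roller')[:1]: print(d['p'],toworld(p,d['position']))
go(.645,.10,.255,-12.2)
E
```

```text
[0.4603 0.3564 0.2409] [ 0.6187  0.5694 -0.6073] 0.8008352963157743
0.64 [0.4623 0.3601 0.0454]
rot [ 0.66 -0.38 21.04] mm [-282.6  140.8   -9.4]
```

View pics/w_s5.png

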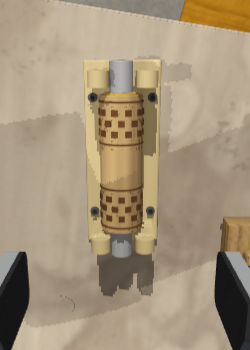

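The slim roller is seated in the low rest. Next, the fat roller.

Request:
{"fn": "send_rows", "kwargs": {"rows": "0 0 21 -283 141 -10 0.9;0 0 21 -283 141 -10 0.9;0 0 21 -283 141 -10 0.9;0 0 21 -283 141 -10 0.9;0 0 21 -283 141 -10 0.9;0 0 21 -283 141 -10 0.9;0 0 21 -283 141 -10 0.9;0 0 21 -283 141 -10 0.9"}}

```text
time: 19.18
eef_pos: [0.6417, 0.0996, 0.2466]
tcp_rot: [0.778, 0.629, -0.0, -0.0]
contact_force: [-0.5, 0.1, 0.5]
opening: 0.947
finger_force: 0.0
```

```bash
python3 - <<'E'
from h import *
s=ctrl.get_state();print(s['eef_pos'],s['dq'])
p=shot('wrist','w_f.png')
np.savez('w_f.npz',**{k:p[k] for k in ['fx','fy','cx','cy','extrinsics']})
for t in ['fat_roller','keeper']:
  for d in ctrl.look_for(p,t)[:1]: print(t,d['p'],toworld(p,d['position']))
E
```

```text
[0.6417 0.0996 0.2466] [ 0.0105 -0.0033 -0.0032 -0.0038 -0.0016 -0.0023]
fat_roller 0.83 [0.6598 0.0641 0.0641]
keeper 0.72 [0.4502 0.0763 0.0437]
```

View pics/w_f.png

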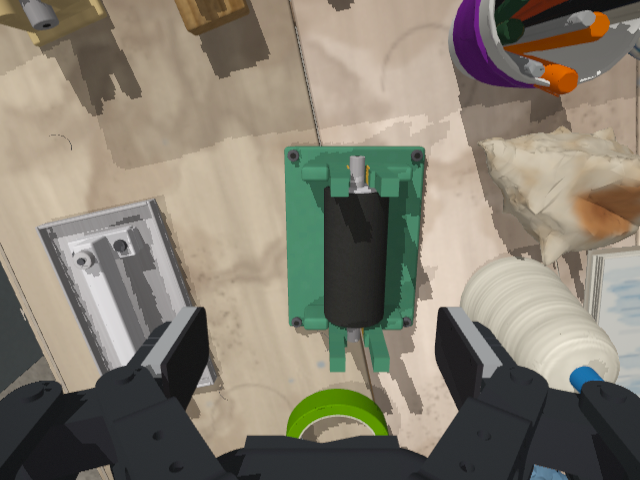

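Fat roller body spans u 325–386 and v 188–327, with the axle visible at (357,172).

```bash
python3 - <<'E'
from h import *
p=dict(np.load('w_f.npz'))
o=np.array([.661,.058]); a=np.radians(-12.2); ex=np.array([np.cos(a),np.sin(a)]); ey=np.array([-np.sin(a),np.cos(a)])
for n,u,v,z in [('top end',356,189,.068),('bot end',354,327,.066),('mid',355.5,250,.048),('mid2',355.5,210,.048)]:
    w=ray(p,u,v,z)[:2]; print(n,w,(w-o)@ex*1e3,(w-o)@ey*1e3)
im=cv2.imread('pics/w_f.png').max(2)
for u,v in [(294,156),(418,156),(296,322),(407,322)]:
    c=im[v-6:v+7,u-6:u+7].astype(float); w=np.clip(70-c,0,None); yy,xx=np.mgrid[-6:7,-6:7]
    q=ray(p,u+(w*xx).sum()/w.sum(),v+(w*yy).sum()/w.sum(),.013)[:2]; print('bolt',q,(q-o)@ex*1e3,(q-o)@ey*1e3)
go(.6605,.058,.12,-12.2)
E
```

```text
top end [0.67   0.1159] -3.4383689901097605 58.49250118394742
bot end [0.6473 0.0041] -1.9580298411940467 -55.56451162108523
mid [0.6611 0.0628] -0.907432657425881 4.733207790873204
mid2 [0.6673 0.0957] -1.7634477210609882 38.16832752791695
bolt [0.6254 0.1448] -53.14934500995062 77.34234351049446
bolt [0.728  0.1223] 51.94779328254186 76.96844307152402
bolt [ 0.5926 -0.0095] -52.55517424806311 -80.38545712238353
bolt [ 0.6943 -0.0311] 51.347397533421976 -80.0880109436776
rot [-0.01 -0.    0.14] mm [-36.8  26.8 126.9]
```

Request:
{"fn": "send_rows", "kwargs": {"rows": "0 0 0 -36 25 40 0.7;0 0 0 -36 25 85 0.7;0 0 0 -36 25 120 0.7;0 0 0 -36 25 140 0.7;0 0 0 -36 25 140 0.7;0 0 0 -36 25 140 0.7", "grip_force": 70}}

```text
time: 20.08
eef_pos: [0.6608, 0.058, 0.1089]
tcp_rot: [0.778, 0.628, 0.001, 0.001]
contact_force: [-0.2, 0.1, 0.3]
opening: 0.849
finger_force: 0.0
```

```bash
python3 - <<'E'
from h import *
s=ctrl.get_state();print(s['eef_pos'],s['dq'])
go(.6604,.0592,.050,-12.2)
E
```

```text
[0.6608 0.058  0.1089] [-0.0029 -0.0111 -0.0104  0.0001 -0.0008  0.0001]
rot [ 0.19 -0.03  0.06] mm [ 1.1 -0.8 58.9]
```

Request:
{"fn": "send_rows", "kwargs": {"rows": "0 0 0 1 -0.5 20 0.7;0 0 0 1 -0.5 35 0.7;0 0 0 1 -0.5 48 0.7;0 0 0 1 -0.5 56 0.7;0 0 0 1 -0.5 58 0.7;0 0 0 1 -0.5 58 0.7"}}

```text
time: 20.82
eef_pos: [0.6595, 0.0587, 0.049]
tcp_rot: [0.778, 0.628, 0.0, 0.0]
contact_force: [0.3, 0.5, 0.6]
opening: 0.85
finger_force: 0.0
```

```bash
python3 - <<'E'
from h import *
s=ctrl.get_state();print(s['eef_pos'],s['contact_force'])
go(.6604,.0592,.050,-12.2)
E
```

```text
[0.6595 0.0587 0.049 ] [0.3092 0.5317 0.6395]
rot [ 0.03 -0.    0.03] mm [ 0.6  0.7 -1. ]
```

Request:
{"fn": "send_rows", "kwargs": {"rows": "0 0 0 0.5 0.7 0 0.2;0 0 0 0.5 0.7 0 -1;0 0 0 0.5 0.7 0 -1;0 0 0 0.5 0.7 0 -1;0 0 0 0.5 0.7 0 -1;0 0 0 0.5 0.7 0 -1"}}

```text
time: 21.58
eef_pos: [0.6607, 0.0592, 0.05]
tcp_rot: [0.778, 0.628, 0.001, 0.0]
contact_force: [-2.2, 0.4, 5.1]
opening: 0.589
finger_force: 72.7
```

Request:
{"fn": "send_rows", "kwargs": {"rows": "0 0 0 0 0 -5 -1;0 0 0 0 0 -15 -1;0 0 0 0 0 -35 -1;0 0 0 0 0 -60 -1;0 0 0 0 0 -90 -1;0 0 0 0 0 -130 -1;0 0 0 0 0 -180 -1;0 0 0 0 0 -180 -1"}}

```text
time: 22.58
eef_pos: [0.6621, 0.0591, 0.2349]
tcp_rot: [0.778, 0.628, 0.003, 0.003]
contact_force: [0.3, 0.1, -3.8]
opening: 0.583
finger_force: 75.8
```

```bash
python3 - <<'E'
from h import *
s=ctrl.get_state();print(s['eef_pos'],s['contact_force'],s['opening'])
p=shot('wrist','w_f2.png')
np.savez('w_f2.npz',**{k:p[k] for k in ['fx','fy','cx','cy','extrinsics']},s=s['eef_pos'],q=s['tcp_rot'])
go(.47,-.225,.24,-2)
E
```

```text
[0.6621 0.0591 0.2349] [ 0.2776  0.1317 -3.8147] 0.5834540080409674
rot [  0.18  -0.01 -10.17] mm [-317.9 -126.3   -9.4]
```

View pics/w_f2.png

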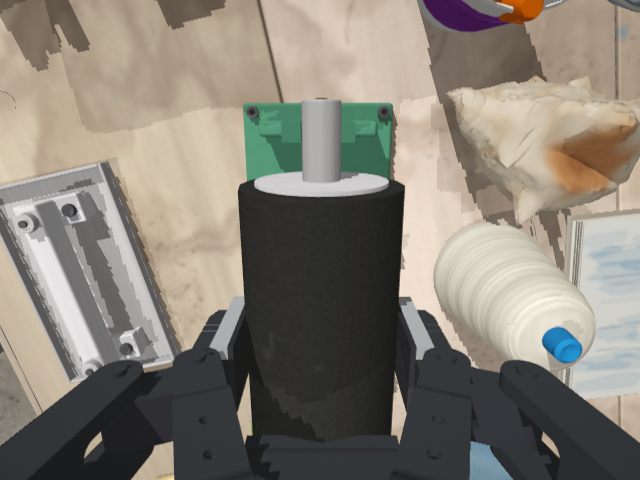

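Fat roller is held aligned: axle u 302–341, end v≈100. My picture budget is used up, so from here on I measure numerically. I'll hover beside the tall rest to see its bolts.

```bash
python3 - <<'E'
from h import *
p=dict(np.load('w_f2.npz')); T=R.from_quat(p['q']); E=p['extrinsics']
o=T.inv().apply(-E[:3,:3].T@E[:3,3]-p['s'])
for h in (.005,.008):
  for u,v,z,l in [(321.5,101,h-.006,80),(321.5,192,h-.026,55),(321.5,170,h-.006,60)]:
    d=T.inv().apply(E[:3,:3].T@np.array([(u-p['cx'])/p['fx'],(v-p['cy'])/p['fy'],1])); q=o+d*(z-o[2])/d[2]; print(h,q*1e3, 'L',q[0]*1e3-l)
go(.62,-.28,.25,-2)
E
```

```text
0.005 [78.1813 -0.5741 -1.    ] L -1.8187014771304888
0.005 [ 56.3204  -0.5457 -21.    ] L 1.320374335758288
0.005 [59.1122 -0.5797 -1.    ] L -0.8878179474139358
0.008 [78.2633 -0.5793  2.    ] L -1.736709736688752
0.008 [ 55.7686  -0.551  -18.    ] L 0.7685809444877094
0.008 [58.721 -0.585  2.   ] L -1.279042219397553
rot [  0.18  -0.01 -10.17] mm [-340.    32.   -18.9]
```

Request:
{"fn": "send_rows", "kwargs": {"rows": "0 0 -10.2 -55 5 -15 -1;0 0 -10.2 -110 10 -19 -1;0 0 -10.2 -170 15 -19 -1;0 0 -10.2 -230 20 -19 -1;0 0 -10.2 -290 28 -19 -1;0 0 -10.2 -340 32 -19 -1;0 0 -10.2 -340 32 -19 -1;0 0 -10.2 -340 32 -19 -1"}}

```text
time: 23.62
eef_pos: [0.6184, -0.2792, 0.2447]
tcp_rot: [0.719, 0.695, -0.0, -0.003]
contact_force: [1.0, -0.6, -3.7]
opening: 0.587
finger_force: 75.5
```

```bash
python3 - <<'E'
from h import *
s=ctrl.get_state();print(s['eef_pos'],s['dq'].round(3))
p=shot('wrist','w_t.png'); im=p['color']
np.savez('w_t.npz',**{k:p[k] for k in ['fx','fy','cx','cy','extrinsics']})
for d in ctrl.look_for(p,'tall_rest')[:2]:
    w=toworld(p,d['position']); print(d['p'],w,proj(p,w))
g=im.max(2)
n,l,st,c=cv2.connectedComponentsWithStats((g<75).astype(np.uint8))
for i in range(1,n):
    if 8<st[i,4]<250 and c[i,0]<330: print(c[i].round(1),st[i,2:],ray(p,*c[i],.009)[:2])
E
```

```text
[ 0.6184 -0.2792  0.2447] [ 0.027 -0.017 -0.005 -0.001 -0.001  0.001]
0.95 [ 0.4774 -0.2735  0.0077] [164.3254 202.13  ]
[195.4 126.8] [ 5  5 19] [ 0.5133 -0.2102]
[214.9 275.5] [ 5  4 15] [ 0.5151 -0.3439]
[216.1 317.1] [ 20  14 154] [ 0.5115 -0.3867]
[210.  327.5] [15  4 56] [ 0.5045 -0.3976]
```

```bash
python3 - <<'E'
from h import *
p=dict(np.load('w_t.npz')); im=cv2.imread('pics/w_t.png'); g=im.max(2)
bh=cv2.morphologyEx(g,cv2.MORPH_BLACKHAT,np.ones((11,11)))
n,l,st,c=cv2.connectedComponentsWithStats((bh>60).astype(np.uint8))
for i in range(1,n):
    if 6<st[i,4]<120 and c[i,0]<240 and 90<c[i,1]<330: print(c[i].round(1),st[i,2:],ray(p,*c[i],.009)[:2],g[int(c[i,1]),int(c[i,0])])
# edges along rows through base: wood (yellowish) mask
b,gr,r=[im[:,:,k].astype(int) for k in range(3)]
sat=r-b
for v in (145,160,200,240,260): print(v,[int(x) for x in sat[v,90:235:3]])
E
```

```text
[196.5 127. ] [10 10 79] [ 0.5141 -0.2104] 51
[207.8 252.5] [ 7  2 13] [ 0.511  -0.3213] 163
[225.7 273.8] [ 6 27 65] [ 0.5253 -0.3427] 123
[212.6 274.9] [17  9 95] [ 0.513  -0.3433] 99
[121.8 277. ] [ 8  6 29] [ 0.428  -0.3426] 105
[182.3 286.4] [ 8  8 40] [ 0.4833 -0.3539] 123
[133.5 300.2] [ 9  6 32] [ 0.435  -0.3665] 129
[219.3 314.3] [16 15 87] [ 0.515  -0.3838] 70
145 [41, 73, 74, 73, 73, 76, 68, 67, 68, 68, 68, 68, 68, 68, 67, 70, 69, 68, 67, 69, 68, 67, 66, 69, 68, 69, 68, 65, 65, 65, 67, 65, 65, 66, 64, 64, 74, 75, 75, 68, 29, 38, 40, 40, 39, 40, 39, 40, 41]
160 [39, 42, 74, 74, 74, 75, 77, 75, 67, 67, 70, 68, 68, 67, 68, 67, 69, 68, 68, 67, 68, 69, 67, 67, 67, 67, 66, 66, 65, 65, 66, 65, 66, 65, 66, 66, 66, 65, 74, 75, 49, 30, 39, 40, 41, 40, 40, 40, 41]
200 [41, 41, 41, 41, 59, 73, 75, 75, 73, 74, 73, 75, 75, 74, 75, 74, 74, 74, 72, 69, 69, 66, 65, 66, 66, 64, 67, 66, 67, 66, 64, 65, 66, 65, 65, 66, 65, 67, 74, 75, 74, 73, 43, 37, 41, 41, 41, 41, 40]
240 [41, 42, 40, 42, 41, 42, 41, 75, 75, 75, 74, 74, 76, 76, 77, 74, 74, 73, 74, 75, 77, 76, 76, 75, 66, 64, 67, 65, 68, 66, 76, 73, 76, 75, 75, 66, 66, 66, 67, 66, 66, 75, 74, 65, 28, 42, 45, 44, 45]
260 [43, 42, 42, 42, 43, 44, 42, 42, 57, 74, 74, 75, 75, 75, 76, 77, 74, 75, 76, 74, 75, 76, 74, 75, 76, 73, 75, 76, 70, 74, 72, 74, 73, 72, 73, 72, 72, 72, 72, 71, 73, 73, 73, 72, 57, 31, 43, 43, 43]
```

```bash
cat > fit.py <<'E'
from h import *
def rest(p,im,rows,u0,u1):
    b,r=im[:,:,0].astype(float),im[:,:,2].astype(float); s=cv2.GaussianBlur(r-b,(1,3),0)
    L=[];Rr=[]
    for v in rows:
        w=s[v]; 
        i=next(k for k in range(u0,u1) if w[k]>57 and w[k+4]>60); L.append(ray(p,i-1+(57-w[i-1])/(w[i]-w[i-1]),v,.008)[:2])
        j=next(k for k in range(u1,u0,-1) if w[k]>57 and w[k-4]>60); Rr.append(ray(p,j+(w[j]-57)/(w[j]-w[j+1]),v,.0)[:2])
    out=[]
    for P in map(np.array,(L,Rr)):
        m=np.ones(len(P),bool)
        for _ in range(4):
            k=np.polyfit(P[m,1],P[m,0],1); e=np.abs(np.polyval(k,P[:,1])-P[:,0]); m=e<max(.0008,2*np.median(e))
        print('x at y=-.277:',np.polyval(k,-.277),'yaw',-np.degrees(np.arctan(k[0])),m.sum(),'of',len(m),e[m].max())
E
python3 - <<'E'
from fit import *
p=dict(np.load('w_t.npz')); im=cv2.imread('pics/w_t.png')
rest(p,im,range(135,285,3),80,236)
E
```

```text
x at y=-.277: 0.4225343797134852 yaw 0.7033156049305211 45 of 50 0.00034941390854975607
x at y=-.277: 0.5201097660375785 yaw 0.710319372343478 49 of 50 0.00017896216608837
```

```bash
python3 - <<'E'
from h import *
go(.4719,-.276,.165,.7)
E
```

```text
rot [-0.15 -0.12 -2.6 ] mm [  -2.7 -147.1   81.5]
```

Request:
{"fn": "send_rows", "kwargs": {"rows": "0 0 -2.6 -2.7 -50 15 -1;0 0 -2.6 -2.7 -100 40 -1;0 0 -2.6 -2.7 -140 65 -1;0 0 -2.6 -2.7 -147 80 -1;0 0 -2.6 -2.7 -147 80 -1;0 0 -2.6 -2.7 -147 80 -1"}}

```text
time: 24.48
eef_pos: [0.4745, -0.278, 0.1694]
tcp_rot: [0.703, 0.711, 0.0, 0.002]
contact_force: [0.0, -0.9, -3.3]
opening: 0.583
finger_force: 75.5
```

```bash
python3 - <<'E'
from h import *
s=ctrl.get_state();print(s['eef_pos'],s['dq'].round(3))
go(.4719,-.276,.165,.7)
p=shot('wrist','w_t2.png'); im=p['color'].astype(int); g=p['color'].max(2)
np.savez('w_t2.npz',**{k:p[k] for k in ['fx','fy','cx','cy','extrinsics']},s=s['eef_pos'],q=s['tcp_rot'])
sat=im[:,:,0]-im[:,:,2]
for v in range(60,180,12): print(v,[int(x) for x in sat[v,225:420:5]])
bh=cv2.morphologyEx(g,cv2.MORPH_BLACKHAT,np.ones((15,15)))
n,l,st,c=cv2.connectedComponentsWithStats((bh>60).astype(np.uint8))
for i in range(1,n):
    if 20<st[i,4]<300 and 220<c[i,0]<420 and 40<c[i,1]<240: print(c[i].round(1),st[i,2:],ray(p,*c[i],.009)[:2],g[int(c[i,1]),int(c[i,0])])
E
```

```text
[ 0.4745 -0.278   0.1694] [-0.    -0.    -0.015 -0.004  0.004  0.001]
rot [ 0.15  0.12 -0.  ] mm [ 2.1 -2.6  4.4]
60 [39, 38, 38, 39, 39, 39, 39, 39, 39, 39, 38, 39, 40, 40, 38, 39, 40, 44, 41, 40, 42, 42, 41, 43, 41, 40, 39, 41, 39, 38, 38, 42, 37, 41, 43, 41, 43, 40, 39]
72 [39, 39, 41, 38, 39, 39, 38, 40, 37, 38, 38, 39, 39, 40, 40, 43, 40, 39, 40, 39, 45, 42, 41, 41, 41, 40, 39, 39, 40, 39, 40, 40, 38, 40, 41, 42, 42, 42, 40]
84 [40, 39, 40, 38, 39, 39, 38, 39, 37, 40, 39, 40, 40, 39, 39, 39, 39, 39, 41, 40, 42, 41, 40, 40, 39, 40, 39, 38, 39, 39, 39, 39, 39, 40, 41, 42, 42, 41, 42]
96 [40, 40, 38, 39, 39, 38, 38, 40, 38, 39, 40, 40, 40, 39, 40, 39, 38, 39, 41, 39, 41, 40, 39, 40, 40, 39, 37, 38, 37, 37, 38, 38, 39, 39, 40, 38, 38, 38, 38]
108 [41, 39, 38, 39, 74, 74, 75, 74, 71, 68, 65, 64, 66, 68, 74, 71, 3, 4, 4, 4, 3, 3, 3, 8, 73, 73, 75, 72, 73, 74, 73, 74, 72, 73, 54, 40, 38, 38, 37]
120 [39, 40, 38, 40, 72, 58, 43, 54, 59, 76, 72, 69, 73, 73, 72, 64, 3, 5, 4, 3, 3, 4, 5, 10, 67, 73, 74, 74, 63, 74, 74, 70, -2, 74, 40, 38, 38, 39, 38]
132 [41, 39, 39, 39, 75, 61, 57, 73, 72
[... 162 characters left out ...]
, 74, 73, 72, 71, 69, 4, 4, 4, 4, 4, 4, 3, 11, 72, 73, 68, 67, 68, 66, 68, 75, 70, 70, 38, 40, 40, 39, 40]
156 [40, 40, 39, 41, 51, 74, 76, 74, 73, 69, 68, 71, 68, 69, 69, 70, 5, 4, 3, 4, 3, 3, 3, 9, 67, 65, 67, 67, 67, 67, 66, 67, 75, 73, 38, 40, 40, 40, 39]
168 [41, 40, 40, 40, 43, 74, 75, 74, 74, 68, 69, 69, 68, 69, 69, 70, 4, 5, 3, 2, 2, 3, 4, 11, 66, 67, 66, 66, 66, 67, 66, 67, 74, 75, 39, 40, 39, 41, 38]
[339.5 138.9] [  3  80 149] [ 0.4856 -0.2193] 138
[365.3 124.8] [ 3 15 35] [ 0.5024 -0.2101] 170
[252.7 128.2] [ 12  20 142] [ 0.4281 -0.2131] 70
[385.3 125.7] [ 10  13 114] [ 0.5156 -0.2105] 55
[393.5 181. ] [14 14 65] [ 0.5233 -0.247 ] 83
[248.2 182.9] [16  7 64] [ 0.4238 -0.2494] 57
```

```bash
cat >> fit.py <<'E'
def cmp(p,im,rows,h=.008):
    T=R.from_quat(p['q']); E=p['extrinsics']; o=T.inv().apply(-E[:3,:3].T@E[:3,3]-p['s'])
    s=im[:,:,2].astype(float)-im[:,:,0]
    def cross(w,a,b,th):   # first crossing of th from a toward b
        st=1 if b>a else -1; up=w[a]<th
        for k in range(a,b,st):
            if (w[k+st]<th)!=up: return k+st*(th-w[k])/(w[k+st]-w[k])
    def toolpt(u,v,zt):
        d=T.inv().apply(E[:3,:3].T@np.array([(u-p['cx'])/p['fx'],(v-p['cy'])/p['fy'],1])); return (o+d*(zt-o[2])/d[2])*1e3
    zb=p['s'][2]-.008; r=[]
    for v in rows:
        w=s[v]; a=cross(w,215,290,57); b=cross(w,425,350,57); c=cross(w,320,290,35); d=cross(w,322,360,35)
        A,B,C,D=toolpt(a,v,zb),toolpt(b,v,zb),toolpt(c,v,h),toolpt(d,v,h)
        r.append([v,(A[0]+B[0])/2,(A[1]+B[1])/2,B[1]-A[1],C[0],(C[1]+D[1])/2,D[1]-C[1]])
    r=np.array(r); print('v basex basey width axlex axley dia'); print(r.round(2)); print('median base-axle y',np.median(r[:,2]),np.median(r[:,5]))
E
python3 - <<'E'
from fit import *
p=dict(np.load('w_t2.npz')); im=cv2.imread('pics/w_t2.png')
cmp(p,im,range(108,172,6))
E
```

```text
v basex basey width axlex axley dia
[[108.    78.48  -2.43  99.62  76.57  -0.53  11.96]
 [114.    74.72  -2.42  99.53  74.85  -0.46  11.86]
 [120.    70.93  -2.28  99.5   73.11  -0.53  12.  ]
 [126.    67.12  -2.41  99.57  71.36  -0.53  12.05]
 [132.    63.27  -2.46  99.43  69.59  -0.5   11.93]
 [138.    59.39  -2.32  99.55  67.81  -0.5   11.98]
 [144.    55.47  -2.3   99.73  66.02  -0.46  11.99]
 [150.    51.53  -2.46  99.62  64.21  -0.44  12.04]
 [156.    47.55  -2.36  99.41  62.39  -0.46  12.07]
 [162.    43.54  -2.32  99.66  60.55  -0.43  12.05]
 [168.    39.5   -2.45  99.56  58.7   -0.43  12.1 ]]
median base-axle y -2.4097490440465137 -0.46061462906870343
```

Request:
{"fn": "send_rows", "kwargs": {"rows": "0 0 0 2.3 -1.9 15 -1;0 0 0 2.3 -1.9 30 -1;0 0 0 2.3 -1.9 45 -1;0 0 0 2.3 -1.9 52 -1;0 0 0 2.3 -1.9 52 -1;0 0 0 2.3 -1.9 52 -1;0 0 0 2.3 -1.9 52 -1"}}

```text
time: 25.4
eef_pos: [0.4711, -0.2757, 0.1166]
tcp_rot: [0.703, 0.711, 0.0, 0.001]
contact_force: [-0.3, 0.6, -4.2]
opening: 0.585
finger_force: 75.6
```

```bash
python3 - <<'E'
from fit import *
s=ctrl.get_state();print(s['eef_pos'],s['dq'].round(3)); go(.4719,-.276,.1,.7)
p=shot('wrist','w_t3.png')
p=dict(p,s=s['eef_pos'],q=s['tcp_rot']); im=cv2.imread('pics/w_t3.png')
sat=im[:,:,2].astype(int)-im[:,:,0]; gg=im.max(2).astype(int)
print([int(x) for x in sat[60:140:3,250]])
for v in (100,116,132,148): print(v,[int(x) for x in sat[v,205:445:6]]); print('  ',[int(x) for x in gg[v,255:395:4]])
cmp(p,im,[v for v in range(106,172,6)])
E
```

```text
[ 0.4711 -0.2757  0.1166] [ 0.003 -0.     0.001  0.001 -0.001  0.   ]
rot [ 0.07  0.06 -0.07] mm [-0.3  0.7 16.6]
[39, 39, 41, 41, 38, 40, 40, 39, 40, 39, 39, 41, 40, 40, 40, 43, 66, 76, 76, 76, 76, 75, 54, 65, 68, 72, 74]
100 [38, 40, 39, 39, 39, 40, 40, 40, 40, 40, 38, 39, 39, 40, 39, 39, 35, 4, 3, 3, 4, 3, 4, 40, 39, 40, 38, 38, 37, 39, 37, 39, 39, 39, 38, 39, 37, 37, 39, 37]
   [216, 217, 217, 218, 218, 217, 214, 213, 213, 216, 218, 218, 208, 217, 225, 231, 234, 226, 218, 205, 186, 176, 218, 210, 212, 215, 201, 200, 200, 199, 199, 199, 199, 199, 199]
116 [40, 40, 41, 39, 40, 72, 75, 76, 76, 74, 71, 68, 66, 73, 73, 74, 43, 3, 4, 4, 3, 5, 4, 74, 74, 74, 73, 74, 73, 72, 74, 74, 74, 73, 73, 74, 38, 38, 37, 38]
   [254, 255, 255, 255, 255, 255, 255, 236, 234, 234, 237, 240, 192, 208, 218, 221, 224, 216, 208, 196, 169, 138, 235, 236, 237, 235, 233, 231, 233, 233, 233, 233, 233, 233, 233]
132 [41, 39, 39, 41, 40, 74, 4, 36, 63, 67, 75, 73, 71, 76, 74, 72, 47, 4, 4, 3, 4, 5, 3, 65, 69, 72, 74, 73, 76, 73, 71, 69, 72, 59, 3, 73, 38, 38, 38, 39]
   [255, 255, 226, 249, 255, 255, 255, 255, 
[... 439 characters left out ...]
32, 229, 225, 236, 220, 189, 146]
v basex basey width axlex axley dia
[[106.    78.8    1.8   96.58  77.11  -0.53  11.96]
 [112.    75.75   1.25  99.51  75.39  -0.52  12.  ]
 [118.    72.67   1.18  99.47  73.66  -0.47  11.91]
 [124.    69.58   1.33  99.51  71.91  -0.47  11.95]
 [130.    66.45   1.23  99.51  70.15  -0.54  11.99]
 [136.    63.3    1.27  99.36  68.37  -0.49  11.92]
 [142.    60.13   1.33  99.54  66.59  -0.49  11.97]
 [148.    56.93   1.21  99.47  64.78  -0.46  12.  ]
 [154.    53.7    1.31  99.48  62.96  -0.47  12.03]
 [160.    50.45   1.24  99.41  61.13  -0.46  12.09]
 [166.    47.17   1.2   99.46  59.28  -0.44  12.07]]
median base-axle y 1.2487049226314042 -0.4743065288289503
```

Request:
{"fn": "send_rows", "kwargs": {"rows": "0 0 0 -0.5 1.6 5 -1;0 0 0 -0.5 1.6 10 -1;0 0 0 -0.5 1.6 10 -1;0 0 0 -0.5 1.6 10 -1"}}

```text
time: 25.95
eef_pos: [0.4723, -0.2758, 0.1057]
tcp_rot: [0.703, 0.711, -0.0, -0.0]
contact_force: [-0.2, -0.3, -3.3]
opening: 0.582
finger_force: 75.6
```

```bash
python3 - <<'E'
from fit import *
s=ctrl.get_state();print(s['eef_pos'],s['dq'].round(3),s['contact_force']); go(.4727,-.276,.078,.7)
p=shot('wrist','w_t4.png')
p=dict(p,s=s['eef_pos'],q=s['tcp_rot']); im=cv2.imread('pics/w_t4.png')
cmp(p,im,[v for v in range(114,172,10)])
E
```

```text
[ 0.4723 -0.2758  0.1057] [-0.    -0.003 -0.004  0.001 -0.001 -0.   ] [-0.22   -0.3021 -3.2913]
rot [-0.01 -0.01 -0.07] mm [-0.2  0.4 27.7]
v basex basey width axlex axley dia
[[114.    74.75   0.25  99.35  74.83  -0.53  12.  ]
 [124.    69.85   0.3   99.54  71.93  -0.47  11.95]
 [134.    64.88   0.28  99.49  68.98  -0.55  12.  ]
 [144.    59.84   0.26  99.28  66.    -0.53  12.06]
 [154.    54.73   0.34  99.57  62.98  -0.51  12.06]
 [164.    49.55   0.28  99.47  59.92  -0.44  12.06]]
median base-axle y 0.28058154041574745 -0.522717218064999
```

Request:
{"fn": "send_rows", "kwargs": {"rows": "0 0 0 0 0.7 0 -1;0 0 0 0 0.7 4 -1;0 0 0 0 0.7 8 -1;0 0 0 0 0.7 12 -1;0 0 0 0 0.7 12 -1"}}

```text
time: 26.62
eef_pos: [0.4727, -0.2755, 0.0931]
tcp_rot: [0.703, 0.711, -0.0, -0.001]
contact_force: [-0.7, -0.3, -3.3]
opening: 0.584
finger_force: 75.6
```

```bash
python3 - <<'E'
from fit import *
s=ctrl.get_state();print(s['eef_pos'],s['wrist_torque'],s['contact_force'])
p=shot('wrist','w_t5.png')
p=dict(p,s=s['eef_pos'],q=s['tcp_rot']); im=cv2.imread('pics/w_t5.png')
cmp(p,im,[v for v in range(118,172,10)])
E
```

```text
[ 0.4727 -0.2755  0.0931] [ 0.036  -0.0155 -0.0645] [-0.7181 -0.2673 -3.2888]Traceback (most recent call last):
  File "<stdin>", line 5, in <module>
  File "fit.py", line 27, in cmp
    A,B,C,D=toolpt(a,v,zb),toolpt(b,v,zb),toolpt(c,v,h),toolpt(d,v,h)
                           ~~~~~~^^^^^^^^
  File "fit.py", line 23, in toolpt
    d=T.inv().apply(E[:3,:3].T@np.array([(u-p['cx'])/p['fx'],(v-p['cy'])/p['fy'],1])); return (o+d*(zt-o[2])/d[2])*1e3
                                          ~^~~~~~~~
TypeError: unsupported operand type(s) for -: 'NoneType' and 'float'
```

Request:
{"fn": "send_rows", "kwargs": {"rows": "0 0 0 0 0 5 -1;0 0 0 0 0 9 -1;0 0 0 0 0 13 -1;0 0 0 0 0 15 -1;0 0 0 0 0 16 -1;0 0 0 0 0 16 -1"}}

```text
time: 27.42
eef_pos: [0.4732, -0.2759, 0.0781]
tcp_rot: [0.703, 0.711, 0.0, 0.0]
contact_force: [-0.8, 1.3, -1.5]
opening: 0.583
finger_force: 75.9
```

Request:
{"fn": "send_rows", "kwargs": {"rows": "0 0 0 0 0 1 -1;0 0 0 0 0 2 -1;0 0 0 0 0 2.5 -1;0 0 0 0 0 2.5 -1"}}

```text
time: 27.92
eef_pos: [0.4733, -0.276, 0.0779]
tcp_rot: [0.703, 0.711, -0.0, -0.0]
contact_force: [-6.1, 4.6, 11.5]
opening: 0.582
finger_force: 77.2
```

Request:
{"fn": "send_rows", "kwargs": {"rows": "0 0 0 0 0 -2 0.7;0 0 0 0 0 -2 0.7;0 0 0 0 0 -2 0.7;0 0 0 0 0 -2 0.7;0 0 0 0 0 -25 0.7;0 0 0 0 0 -70 0.7;0 0 0 0 0 -120 0.7;0 0 0 0 0 -170 0.7"}}

```text
time: 28.92
eef_pos: [0.4728, -0.2757, 0.2466]
tcp_rot: [0.703, 0.711, -0.0, -0.0]
contact_force: [0.4, -0.1, 0.3]
opening: 0.85
finger_force: 0.0
```

```bash
python3 - <<'E'
from h import *
s=ctrl.get_state();print(s['eef_pos'],s['contact_force'],s['opening'])
p=shot('wrist','w_e.png'); 
for d in ctrl.look_for(p,'fat_roller')[:1]: print(d['p'],toworld(p,d['position']))
im=p['color'].astype(int); sat=im[:,:,0]-im[:,:,2]
# expected axle end tops when bottomed
c=np.array([.4722,-.277]); a=np.radians(.7); ey=np.array([-np.sin(a),np.cos(a)])
for L in (80,74,55,0,-55,-76):
    r=.026 if abs(L)<=55 else .006
    u,v=proj(p,[*(c+ey*L/1e3),.070+r]); print(L,u.round(1),v.round(1),[int(x) for x in sat[int(v)+2,int(u)-40:int(u)+41:4]])
q=shot('top'); sc=shot('scene')
for n,P in(('top',q),('scene',sc)):
  for t in "keeper slim_roller fat_roller print_block glue_pot tape_roll".split():
    print(n,t,[(round(d['p'],2),toworld(P,d['position'])) for d in ctrl.look_for(P,t)[:1]])
E
```

```text
[ 0.4728 -0.2757  0.2466] [ 0.4388 -0.0846  0.2577] 0.8503897502008636
0.69 [ 0.4751 -0.2698  0.0938]
80 321.3 107.9 [67, 68, 68, 67, 68, 68, 69, 67, 67, 3, 4, 3, 2, 68, 69, 68, 69, 68, 68, 69, 69]
74 321.3 117.2 [73, 74, 73, 72, 70, 72, 71, 71, 69, 3, 4, 4, 4, 70, 71, 72, 71, 71, 72, 72, 71]
55 321.3 148.0 [74, 67, 2, 5, 5, 4, 3, 5, 3, 4, 2, 2, 4, 4, 3, 3, 2, 1, 3, 1, 51]
0 321.4 230.0 [72, 74, 4, 4, 5, 2, 3, 5, 3, 3, 4, 2, 3, 3, 3, 2, 4, 2, 2, 18, 53]
-55 321.5 303.4 [44, 45, 44, 74, 73, 73, 58, 52, 51, 3, 3, 3, 3, 59, 59, 52, 71, 73, 43, 34, 33]
-76 321.6 316.6 [44, 45, 45, 71, 75, 75, 73, 66, 33, 3, 3, 3, 4, 68, 75, 76, 73, 70, 34, 33, 32]
top keeper []
top slim_roller [(0.9, array([0.4561, 0.3545, 0.0453]))]
top fat_roller [(0.67, array([ 0.4705, -0.2724,  0.0943]))]
top print_block [(0.89, array([0.5875, 0.2798, 0.0248]))]
top glue_pot [(0.75, array([0.668 , 0.313 , 0.0361]))]
top tape_roll [(0.73, array([ 0.4753, -0.2736,  0.0906]))]
scene keeper [(0.86, array([0.4342, 0.0182, 0.0356]))]
scene slim_roller [(0.75, array([0.454 , 0.3434, 0.0472]))]
scene fat_roller [(0.74, array([ 0.4563, -0.2798,  0.0894]))]
scene print_block [(0.75, array([0.5831, 0.2782, 0.025 ]))]
scene glue_pot [(0.61, array([0.665 , 0.3128, 0.0342]))]
scene tape_roll [(0.8, array([ 0.593 , -0.1538,  0.0247]))]
```

Both axle ends lie centred in the slots, the surface height matches (top about .095), and the bystanders haven't moved. Handing in.

```bash
python3 -c "
from plant import ctrl
print(ctrl.sign_off())"
```

```text
the job is handed in; nothing more can be done
None
```

The job is handed in at about 29 s: keeper bar upright in the tray, then slim roller in the low rest, then fat roller in the tall rest. The last checks showed both rollers fully down and the printing block, glue pot and tape roll where they stood; sign-off returned no verdict.

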